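# Press the lid onto a sauce pot: clamp it, four clicks, hold

## Robot

A 6-joint arm with a two-finger parallel gripper is mounted at the origin on a cart in front of the work surface, level with it; the furniture and walls round the work are solid. World frame = base frame: x ahead of the robot, y to its left, z up, the work surface at z = 0. Lengths are in m, angles in degrees, forces in N, time in s.
With the tool pointing down it reaches from about 0.375 to 0.9 m from the base axis. Payload 3.1 kg.
Tool frame: the origin (TCP) lies between the finger pads; the fingertips stand manip.tips_ahead ahead of it and the grasp point (between the pads) lies 8 mm behind it (manip.tips_ahead is the distance from the TCP to the fingertips, in m); z points along the fingers, x is the direction in which the jaws open and shut, and the axes are right-handed (so a half turn about z gives the same grasp; the last joint's range is limited). The gripper opens to 85 mm and grips with 20 to 120 N. Pads are 22 mm wide; open, the fingers measure 114 mm over their backs; the gripper's body (76 mm by 85 mm) begins 54 mm behind the grasp point. The pads swing forward as they close: fully open they stand 13 mm farther back than shut.
Start: joints at [53.772, 30.224, 82.088, -0, 67.689, -10.227], TCP at [0.274, 0.562, 0.242] pointing down, gripper open.
Joint ranges: [-176.69, 176.69], [-43.24, 126.21], [12.49, 139.97], [-82, 262], [0, 151.66], [-163.58, 163.58]. Speed limits (degrees/s): [159.86, 159.86, 180, 180, 180, 180].

## Interface

Orientations are given as [roll, pitch, yaw] about the fixed x, y, z axes, in that order (R = Rz(yaw) Ry(pitch) Rx(roll)).
In Python, from bench import telemetry, imaging, close_job, manip gives the robot as it stands.
- The arm moves only by the tool arm_command, never from a script. Its argument "series" is a list of rows, each a list of 7 numbers: the turn, a rotation vector about the tool's x, y, z in rad, then the shift along the tool's x, y, z in cm, then the closure, from 0 (fully open) to 1 (shut). A call has 1 to 20 rows; each row shifts and turns the commanded pose from where the row before left it, along the tool's axes as they then stand; what a row does not reach is not made up. A row lasts 1/12 s, in which the tool goes at most 41.7 mm and 7.16 degrees, less where a joint would pass 70% of its speed; a pose out of reach is approached as far as the arm can. A call with a gripper value outside its range is refused whole. The fingers move at their own pace and stop on an object; "newtons" is the grip in N (left out, the last holds). Time passes only in rows, so rows that do not move let the fingers close. It gives the time, the measured TCP pose, the force and the opening at its end, in the units of the state.
- telemetry.get_obs(): the state, without advancing time (a new reading comes with each control period).
- imaging.get_image(name): name is "scene" or "top" or "wrist"; returns the picture (480x640x3 uint8, red, green, blue); there is no depth.
- imaging.get_calibration(name): a dict with "fx", "fy", "cx", "cy" (pixels), "k1" (the pictures are not rectified: a ray, as slopes to the right and down, at radius r is drawn at 1 + k1 r^2 times it, then the intrinsics apply), "rvec" (rotation vector, rad) and "tvec" (3), from world to camera coordinates, as OpenCV has them. Camera axes: x right, y down, z forward; pixel columns grow to the right and rows downward; lengths in m; the calibration is good to about 2 mm. A picture is of the moment at which its call begins: read the wrist's pose just before it. get_calibration takes no time and is no camera call; for the wrist camera it gives the pose at the moment of the call.
- close_job(): hands the job in, once; it reports no verdict.
The state is a dict: "t": time; "qpos": joint angles; "qvel": joint speeds; "joint_efforts": joint torques, N m; "position": TCP position; "ee_rot": TCP orientation; "contact_force": force on the tool from outside, world axes, zero at the start; "wrist_torque": the same for the moment, N m; "width": finger opening in m.
Only numpy, scipy, OpenCV 4.12 (cv2) and the standard library are available. Lean on these libraries where they do the work, as an engineer would, in place of code of your own. Each camera call takes 0.05 s, during which the arm holds its last target.

## Task

A sauce pot with its lid laid on stands in the lidding press at the pass. First swing the red-knobbed clamp handle a full quarter turn clockwise to its stop so that the pot is held, then bring the black-gripped press lever down from its raised rest exactly four clicks, no more, and finish still holding it down there with the lid under pressure, because it springs back up when let go. Leave the two other pots and the loose lid where they are.

Things in the scene. Friction and masses are not known exactly. Their poses are not given: they have to be found in the camera images.
- press: Lidding press, bolted to the table, about 240 x 130 x 205 mm high: grey column and head at the back, sauce pot in the middle, lever on its -y side, cam clamp at its front. Origin on the table top under the middle of the pot; x points to the back of the press (its front faces -x), z up
- clamp_handle (a joint): Quarter-turn cam clamp of the press, upright shaft at x -88, y +40 mm of press. 0 = open, handle points to the press's front (-x); pi/2 = closed against its stop, handle points outward (+y); it turns clockwise seen from above. Starts 0 to 0.3. Stiff (about 0.1 N m), stays where it is left. Closing pushes a jaw up to the pot
- clamp_knob (a point): Upright red knob at the end of the clamp handle, 19 mm in diameter, 36 mm tall, 75 mm from the shaft; the point is the middle of its underside, 71 mm above the table; z up. The flat steel handle bar, 14 mm wide, lies under it
- lever_turn (a joint): Press lever, hinged about the press's y axis at x +45, z 150 mm of press. 0 = raised rest (slopes 30 degrees up to the front); grows as the grip goes down; hard stop 0.90. A spring drives it back to 0. A sprung pawl clicks into a notch every 0.14 rad: the k-th click is complete at 0.14 k, the crest before it is at 0.14 k - 0.07
- lever_grip (a point): Black round grip of the lever, 18 mm in diameter, 85 mm long, level; the point is its middle, 180 mm from the hinge line, at y -90 mm of press; its y axis runs along it. 240 mm above the table at rest, about 145 at four clicks. Push needed: 5 N at rest, 8 to 11 N at four clicks; leaving a notch it jumps up 3 to 5 N, then fades until the pawl snaps into the next
- press_lever: The steel lever with its black grip and notched quadrant, one part; origin on its hinge line, at x +45, y -42, z 150 mm of press; its y axis is the press's y
- press_platen: White round pressing plate, 72 mm across, 9 mm thick, on a spring under the ram; comes down 30 mm per radian of the lever and meets the lid after about 0.28 rad, then presses with 8 to 14 N. Origin at press's origin when raised, not on the plate: it only moves with it
- sauce_pot: White ceramic sauce pot, 64 mm across, 37 mm high, loose on the 20 mm high seat of the press between a fixed and a sliding V jaw; origin under its middle
- pot_lid: White snap lid with a pull tab laid loosely on the sauce pot, 72 mm across, 6.5 mm thick, its skirt 3 mm over the rim; origin under its middle
- pot_dressing: Bystander: loose pot of pale dressing, 65 mm across, 37 mm high, behind the cloth, left of the press; origin under its middle
- pot_empty: Bystander: loose empty pot, same size, behind the cloth, left of the press; origin under its middle
- spare_lid: Bystander: loose white lid, 72 mm across, lying on the table behind the cloth; origin under its middle

How it is judged:
By the outcome, as a careful person would: the job done as asked, in the order asked, and still so for the second after the job is handed in, while the arm keeps its last pose, push and grip.
It also fails if it takes over 61 s, if anything falls off the work surface, if the arm or the gripper's body presses on something with over 40 N, if the wrist force passes 120 N, or if a joint passes its speed limit or range.

## Working session

There is one attempt and no reset: what is moved stays moved. The work goes in short steps, Python scripts to look and compute and a tool call to move; the robot and the scene stay as the last step left them, time stands still between calls to the robot, and variables do not carry over. Pictures are saved under pics/ and viewed, and the job is handed in when it is done.

Besides the shell and the picture viewer there is one more tool, called after ">>>" as a command line: name --pt "numbers of a row" for each row, then --argument value for the rest. arm_command: Moves the arm, as the interface text tells. Its arguments: {"type":"object","properties":{"series":{"type":"array"},"newtons":{"type":"number"}},"required":["series"]}

```bash
ls; mkdir -p pics; python3 - <<'E'
from bench import telemetry, imaging, manip
import cv2
print(telemetry.get_obs(), manip.tips_ahead)
for n in ("scene","top"):
    im=imaging.get_image(n); cv2.imwrite(f"pics/{n}0.png",im[:,:,::-1]); print(n,imaging.get_calibration(n))
E
```

```text
pics
{'t': 0.0, 'qpos': array([ 5.37736510e+01,  3.02776547e+01,  8.21574677e+01,  1.21346387e-03,
        6.76890858e+01, -1.02285547e+01]), 'qvel': array([ 0.0154838 ,  0.01860239, -0.0102691 , -0.04106946, -0.05926581,
       -0.05804367]), 'joint_efforts': array([-6.56190264e-05, -4.42353594e+01, -1.78026545e+01, -2.10003755e-04,
        8.42353329e-03,  4.56941919e-06]), 'position': array([0.27352148, 0.56119346, 0.24134165]), 'ee_rot': array([-1.79976840e+02,  1.22034997e-01,  6.40017685e+01]), 'contact_force': array([0.17585157, 0.90806902, 0.8509423 ]), 'wrist_torque': array([ 0.02663171, -0.03850933, -0.05787772]), 'width': 0.08536241267357902} 0.011
scene {'fx': 549.5382827917397, 'fy': 549.5382827917397, 'cx': 331.97738226492976, 'cy': 243.92487452977673, 'k1': -0.14477496999069345, 'rvec': array([ 2.12192177, -0.8601761 ,  0.38782198]), 'tvec': array([-0.41759525,  0.3911333 ,  1.00187699])}
top {'fx': 466.91710191090664, 'fy': 466.91710191090664, 'cx': 319.6210022384613, 'cy': 239.38924614058237, 'k1': -0.1083066953685919, 'rvec': array([ 2.13213049, -2.13762679,  0.127938  ]), 'tvec': array([-0.00279734,  0.57817978,  1.15024941])}
```

View pics/scene0.png

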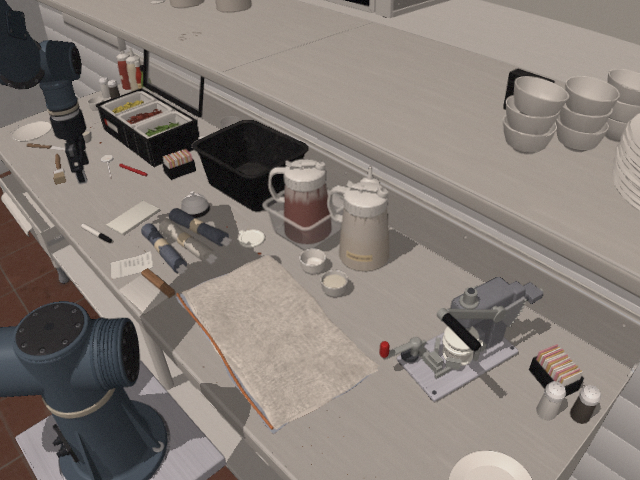

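View pics/top0.png

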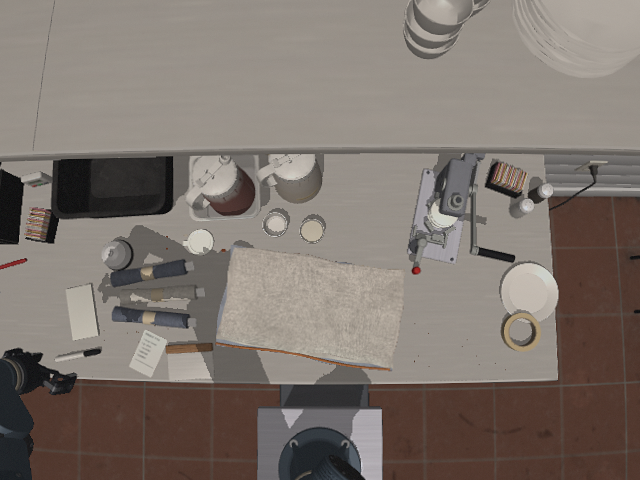

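The scene view shows the press at about (455,340) with the red knob at (384,350). The top view shows the knob at (416,270), the black grip at about (495,255) and the base plate around (437,215). Next I'll measure these.

```bash
cat > h.py <<'E'
import numpy as np, cv2
from bench import telemetry, imaging, manip
from scipy.spatial.transform import Rotation as R
def cam(c):
    K=np.array([[c['fx'],0,c['cx']],[0,c['fy'],c['cy']],[0,0,1]]); d=np.array([c['k1'],0,0,0,0.])
    Rm=cv2.Rodrigues(c['rvec'])[0]; return K,d,Rm,np.array(c['tvec'])
def ray(c,px):
    K,d,Rm,t=cam(c); u=cv2.undistortPoints(np.array([[px]],float),K,d)[0,0]
    v=Rm.T@np.array([u[0],u[1],1]); return -Rm.T@t, v/np.linalg.norm(v)
def onz(c,px,z):
    o,v=ray(c,px); return o+v*(z-o[2])/v[2]
def tri(c1,p1,c2,p2):
    o1,v1=ray(c1,p1);o2,v2=ray(c2,p2)
    s=np.linalg.lstsq(np.c_[v1,-v2],o2-o1,rcond=None)[0]
    a=o1+s[0]*v1;b=o2+s[1]*v2; return (a+b)/2,np.linalg.norm(a-b)
def proj(c,P):
    K,d,Rm,t=cam(c); return cv2.projectPoints(np.array(P,float).reshape(-1,1,3),c['rvec'],t,K,d)[0].reshape(-1,2)
E
python3 - <<'E'
from h import *
for n in ("scene","top"):
    im=cv2.imread(f"pics/{n}0.png"); hsv=cv2.cvtColor(im,cv2.COLOR_BGR2HSV); c=imaging.get_calibration(n)
    m=((hsv[...,0]<8)|(hsv[...,0]>172))&(hsv[...,1]>170)&(hsv[...,2]>70)
    k,l,s,ce=cv2.connectedComponentsWithStats(m.astype(np.uint8))
    for i in range(1,k):
        if s[i,4]>15: print(n,'red',s[i],ce[i])
    m=(im.max(2)<45)
    k,l,s,ce=cv2.connectedComponentsWithStats(m.astype(np.uint8))
    for i in range(1,k):
        if s[i,4]>60 and ce[i][0]>380: print(n,'black',s[i],ce[i],cv2.minAreaRect(np.argwhere(l==i)[:,::-1].astype(np.float32)))
s=cv2.imread("pics/scene0.png")[260:410,360:560]; cv2.imwrite("pics/sz.png",cv2.resize(s,None,fx=4,fy=4,interpolation=cv2.INTER_CUBIC))
s=cv2.imread("pics/top0.png")[140:290,390:550]; cv2.imwrite("pics/tz.png",cv2.resize(s,None,fx=4,fy=4,interpolation=cv2.INTER_CUBIC))
E
```

```text
scene red [136  68   5  15  57] [138.21052632  75.24561404]
scene red [120 164  27  11  58] [132.67241379 169.5       ]
scene red [380 342   9  15 116] [384.23275862 348.97413793]
scene black [505  69  49  31 274] [517.08394161  79.80291971] ((524.8082275390625, 78.82190704345703), (23.87639808654785, 51.2640266418457), 69.44395446777344)
scene black [442 313  39  38 458] [461.17467249 331.72052402] ((461.0, 331.5000305175781), (47.37614822387695, 9.192388534545898), 45.0)
scene black [529 358  24  30 303] [539.55115512 372.88448845] ((538.8659057617188, 372.2073059082031), (29.516843795776367, 11.713032722473145), 51.34019470214844)
scene black [566 377  17  19 149] [573.45637584 386.60402685] ((574.2205810546875, 386.36767578125), (9.089424133300781, 22.980812072753906), 59.03623962402344)
top red [  0 259  26  10  70] [ 12.67142857 263.18571429]
top red [412 267   8   7  39] [415.74358974 270.07692308]
top black [485 162  37  36 271] [499.19557196 184.65313653] ((499.6341857910156, 184.79266357421875), (40.13665771484375, 24.363107681274414), 51.34019470214844)
top black [528 188   9  15  71] [532.4084507 194.1971831] ((532.0, 195.0), (14.0, 8.0), 90.0)
top black [478 247  37  15 265] [496.07924528 254.62264151] ((496.13165283203125, 254.620849609375), (36.78910446166992, 7.269171714782715), 12.804265975952148)
```

View pics/sz.png

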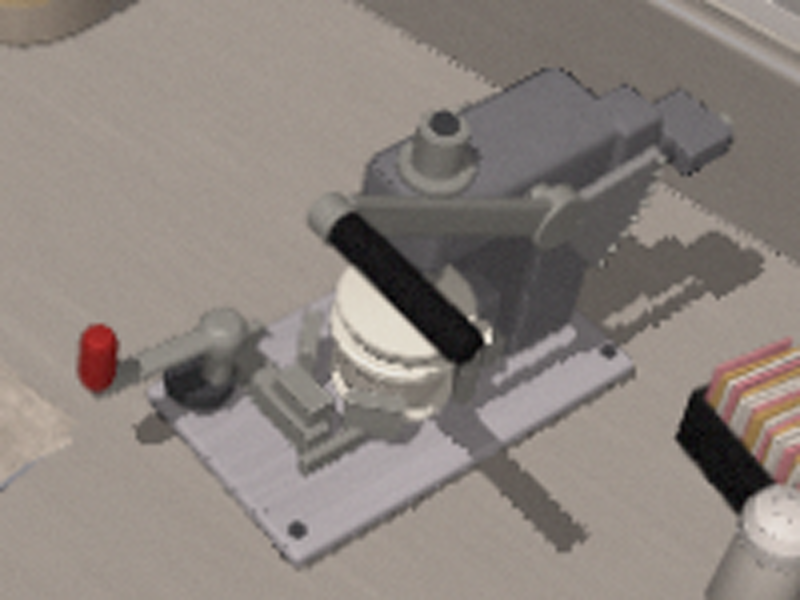

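View pics/tz.png

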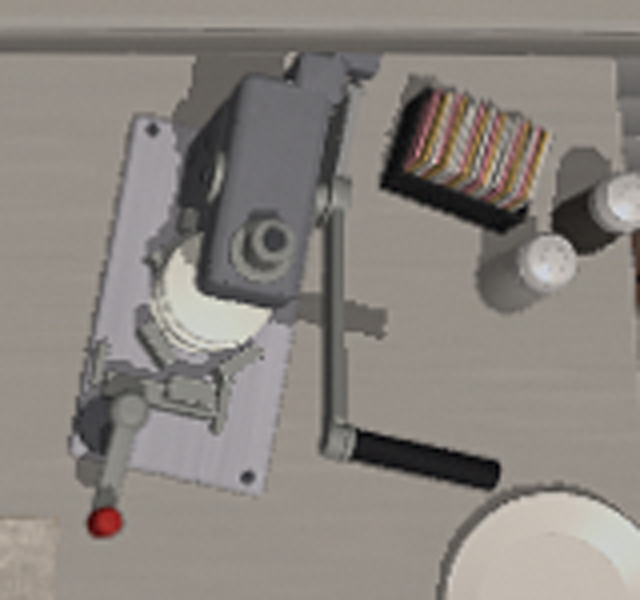

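```bash
python3 - <<'E'
from h import *
S=imaging.get_calibration("scene");T=imaging.get_calibration("top")
print('knob',tri(S,(384.2,349.5),T,(415.9,270.2)))
print('knob top z.107',onz(T,(416,270.3),.105))
print('grip',tri(S,(461.1,331.6),T,(496.1,254.6)))
e1=tri(S,(446,315.5),T,(478.5,250.3));e2=tri(S,(477,347.5),T,(514,258.7));print('grip ends',e1,e2)
s=lambda p:(p[0]/4+360,p[1]/4+260); t=lambda p:(p[0]/4+390,p[1]/4+140)
print('scene corners',[onz(S,s(p),.012).round(4) for p in ((150,390),(305,560),(633,366))])
print('top corners',[onz(T,t(p),.012).round(4) for p in ((136,115),(262,495),(75,450))])
print('bolts', [onz(S,s(p),.012).round(4) for p in ((297,530),(609,352))],[onz(T,t(p),.012).round(4) for p in ((248,477),(152,130))])
print('ends z.24', onz(T,(478.5,250.3),.24),onz(T,(514,258.7),.24))
# shaft top
print('shaft top',tri(S,s((225,318)),T,t((128,408))))
E
```

```text
knob (array([ 0.49410939, -0.23835237,  0.0918646 ]), np.float64(0.0009323753744551073))
knob top z.107 [ 0.49320786 -0.23650462  0.105     ]
grip (array([ 0.51406994, -0.38284736,  0.24434505]), np.float64(0.0011091442150970136))
grip ends (array([ 0.52295185, -0.34413411,  0.24754843]), np.float64(0.0014259478041730549)) (array([ 0.50513073, -0.42160093,  0.24362693]), np.float64(0.001148200096142993))
scene corners [array([ 0.5493, -0.2311,  0.012 ]), array([ 0.5229, -0.3566,  0.012 ]), array([ 0.7454, -0.4068,  0.012 ])]
top corners [array([ 0.7728, -0.2838,  0.012 ]), array([ 0.5169, -0.3574,  0.012 ]), array([ 0.547 , -0.2358,  0.012 ])]
bolts [array([ 0.5342, -0.3425,  0.012 ]), array([ 0.7446, -0.3919,  0.012 ])] [array([ 0.5287, -0.3486,  0.012 ]), array([ 0.7624, -0.2942,  0.012 ])]
ends z.24 [ 0.52439324 -0.34706599  0.24      ] [ 0.5059169  -0.42348391  0.24      ]
shaft top (array([ 0.56617331, -0.25906053,  0.07900905]), np.float64(0.002715620529507619))
```

>>> arm_command --pt "0 0 0 -1.5 1.3 -0.3 0" --pt "0 0 0 -2.95 2.6 -0.3 0" --pt "0 0 0 -2.95 2.6 0 0" --pt "0 0 0 -2.95 2.6 0 0" --pt "0 0 0 -2.95 2.6 0 0" --pt "0 0 0 -2.95 2.6 0 0" --pt "0 0 0 -2.95 2.6 0 0" --pt "0 0 0 -2.95 2.6 0 0" --pt "0 0 0 -2.95 2.6 0 0" --pt "0 0 0 -2.95 2.6 0 0" --pt "0 0 0 -2.95 2.6 0 0" --pt "0 0 0 -2.95 2.6 0 0" --pt "0 0 0 -2.95 2.6 0 0.3" --pt "0 0 0 -2.95 2.6 0 0.6" --pt "0 0 0 -2.95 2.6 0 0.6" --pt "0 0 0 -2.95 2.6 0 0.6" --pt "0 0 0 -2.95 2.6 0 0.6" --pt "0 0 0 -2.95 2.6 0 0.6" --pt "0 0 -0.07 -1.5 1.3 0 0.6" --pt "0 0 -0.07 0 0 0 0.6" --newtons 40

```text
t: 1.77
position: [0.4636, -0.1261, 0.2483]
ee_rot: [179.8, 0.1, 71.9]
contact_force: [-0.9, 0.3, -0.6]
width: 0.0343
```

>>> arm_command --pt "0 0 0 -1.93 1.27 0 0.6" --pt "0 0 0 -1.93 1.27 0 0.6" --pt "0 0 0 -1.93 1.27 0 0.6" --pt "0 0 0 -1.93 1.27 2 0.6" --pt "0 0 0 -1.93 1.27 3 0.6" --pt "0 0 0 0 0 2.5 0.6" --pt "0 0 0 0 0 0 0.6" --pt "0 0 0 0 0 0 0.6" --pt "0 0 0 0 0 0 0.6"

```text
t: 2.52
position: [0.4923, -0.2321, 0.174]
ee_rot: [180.0, -0.0, 72.0]
contact_force: [-0.4, -0.4, 0.3]
width: 0.034
```

```bash
python3 - <<'E'
from h import *
o=telemetry.get_obs(); print(o['position'],o['ee_rot'],o['width'])
c=imaging.get_calibration("wrist"); im=imaging.get_image("wrist")
cv2.imwrite("pics/w1.png",im[:,:,::-1])
print(proj(c,[[.4935,-.2375,.107],list(o['position'])]))
hsv=cv2.cvtColor(im[:,:,::-1].copy(),cv2.COLOR_BGR2HSV)
m=((hsv[...,0]<8)|(hsv[...,0]>172))&(hsv[...,1]>170)&(hsv[...,2]>70)
k,l,s,ce=cv2.connectedComponentsWithStats(m.astype(np.uint8))
for i in range(1,k):
    if s[i,4]>200: print(s[i],ce[i],onz(c,ce[i],.107),onz(c,ce[i],.09))
E
```

```text
[ 0.49229255 -0.23214769  0.174006  ] [ 1.79992079e+02 -4.47953940e-03  7.20448781e+01] 0.03404380491662053
[[303.26717105 276.26791499]
 [313.19361372 341.67779462]]
[290 261  29  29 588] [303.84183673 275.08163265] [ 0.49298562 -0.23702876  0.107     ] [ 0.49941647 -0.23947229  0.09      ]
```

View pics/w1.png

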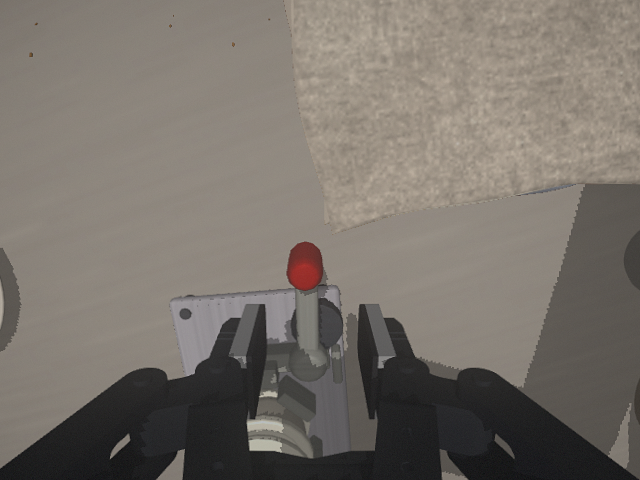

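The wrist view shows the red knob at (304,275), slightly left of the line midway between the fingers. That puts it at about (0.493, -0.237), which agrees with the other views. I'll descend around it.

>>> arm_command --pt "0 0 0 -0.45 0.2 1.5 0.6" --pt "0 0 0 0 0 2 0.6" --pt "0 0 0 0 0 2 0.6" --pt "0 0 0 0 0 2 0.6" --pt "0 0 0 0 0 1.1 0.6" --pt "0 0 0 0 0 0 0.6" --pt "0 0 0 0 0 0 0.6"

```text
t: 3.15
position: [0.4932, -0.2373, 0.0881]
ee_rot: [179.9, 0.0, 72.1]
contact_force: [0.5, 0.8, 0.5]
width: 0.0337
```

>>> arm_command --pt "0 0 0 0.35 0 0 0.6" --pt "0 0 0 0.35 0 0 0.6" --pt "0 0 0.07 0.53 0.07 0 0.6" --pt "0 0 0.07 0.53 0.07 0 0.6" --pt "0 0 0.07 0.53 0.07 0 0.6" --pt "0 0 0.07 0.53 0.07 0 0.6" --pt "0 0 0.07 0.53 0.07 0 0.6" --pt "0 0 0.07 0.53 0.07 0 0.6" --pt "0 0 0.07 0.53 0.07 0 0.6" --pt "0 0 0.07 0.53 0.07 0 0.6" --pt "0 0 0 0 0 0 0.6" --pt "0 0 0 0 0 0 0.6"

```text
t: 4.15
position: [0.5224, -0.198, 0.0882]
ee_rot: [179.9, -0.0, 40.1]
contact_force: [0.6, -0.1, -0.1]
width: 0.0341
```

```bash
cat > k.py <<'E'
from h import *
import sys
o=telemetry.get_obs(); print(o['t'],o['position'],o['ee_rot'],o['contact_force'],o['width'])
for n in sys.argv[2:]:
    c=imaging.get_calibration(n); im=imaging.get_image(n)[:,:,::-1].copy()
    cv2.imwrite(f"pics/{n}{sys.argv[1]}.png",im)
    hsv=cv2.cvtColor(im,cv2.COLOR_BGR2HSV)
    m=((hsv[...,0]<8)|(hsv[...,0]>172))&(hsv[...,1]>170)&(hsv[...,2]>70)
    k,l,s,ce=cv2.connectedComponentsWithStats(m.astype(np.uint8))
    for i in range(1,k):
        if s[i,4]>15:
            p=onz(c,ce[i],.107 if n!='scene' else .09); d=p[:2]-[.5653,-.2612]
            if abs(np.hypot(*d)-.075)<.03: print(n,s[i,4],ce[i],p,np.hypot(*d),'clamp',np.radians(167.2-np.degrees(np.arctan2(d[1],d[0]))))
E
python3 k.py 2 wrist scene
```

```text
4.15 [ 0.52236942 -0.19804412  0.08816334] [ 1.79898667e+02 -3.70722311e-02  4.00807741e+01] [ 0.61363663 -0.1479596  -0.12981566] 0.03414514366345295
wrist 2401 [289.41441066 357.79800083] [ 0.51331944 -0.19855623  0.107     ] 0.08140160287260179 clamp 0.6547565496302352
```

View pics/wrist2.png

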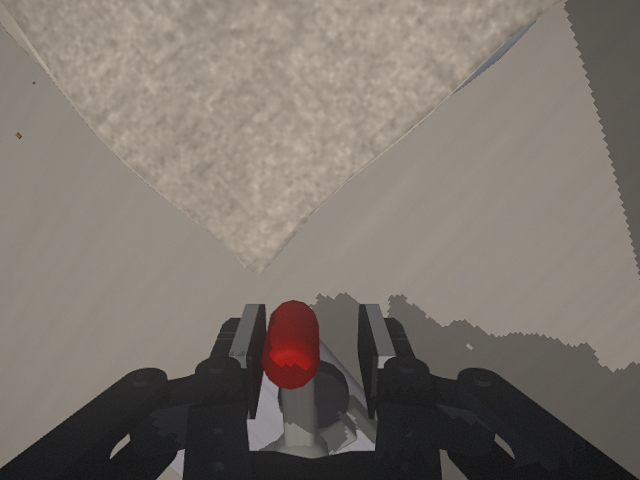

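The red knob is at (290,350) against the left (trailing) pad and is turning with it, at about 0.65 rad. I'll keep turning.

>>> arm_command --pt "0 0 0.07 0.53 0.07 0 0.6" --pt "0 0 0.07 0.53 0.07 0 0.6" --pt "0 0 0.07 0.53 0.07 0 0.6" --pt "0 0 0.07 0.53 0.07 0 0.6" --pt "0 0 0.07 0.53 0.07 0 0.6" --pt "0 0 0.07 0.53 0.07 0 0.6" --pt "0 0 0.07 0.53 0.07 0 0.6" --pt "0 0 0.07 0.53 0.07 0 0.6" --pt "0 0 0.07 0.53 0.07 0 0.6" --pt "0 0 0.07 0.53 0.07 0 0.6" --pt "0 0 0.07 0.53 0.07 0 0.6" --pt "0 0 0 0 0 0 0.6" --pt "0 0 0 0 0 0 0.6"

```text
t: 5.33
position: [0.5779, -0.1861, 0.0873]
ee_rot: [180.0, -0.0, -4.0]
contact_force: [0.1, -1.2, -1.2]
width: 0.0342
```

```bash
python3 k.py 3 wrist
```

```text
5.3333 [ 0.57785011 -0.18607778  0.08730806] [ 1.79985089e+02 -2.58683143e-02 -4.04375953e+00] [ 0.05608381 -1.18241934 -1.16563941] 0.03422749020896591
wrist 1367 [286.6100951  364.45647403] [ 0.57025649 -0.18223233  0.107     ] 0.07912306583207945 clamp 1.4100779645331332
```

Now the end of the arc, in small steps into the stop.

>>> arm_command --pt "0 0 0.07 0.5 0.07 0 0.6" --pt "0 0 0.07 0.5 0.07 0 0.6" --pt "0 0 0.02 0.25 0.02 0 0.6" --pt "0 0 0 0 0 0 0.6" --pt "0 0 0 0 0 0 0.6"

```text
t: 5.8
position: [0.5899, -0.1892, 0.0873]
ee_rot: [180.0, -0.0, -13.2]
contact_force: [-0.9, 0.0, -0.8]
width: 0.0341
```

```bash
python3 k.py 4 wrist
```

```text
5.8 [ 0.58987936 -0.18917635  0.08729539] [ 1.79993002e+02 -1.22433152e-02 -1.32341933e+01] [-0.8777694   0.02156263 -0.78095338] 0.03409233727064027
wrist 1448 [286.66298343 363.41781768] [ 0.58318926 -0.18383879  0.107     ] 0.07940265772535621 clamp 1.5746430323755802
```

>>> arm_command --pt "0 0 0 0.15 0 0 0.6" --pt "0 0 0 0.15 0 0 0.6" --pt "0 0 0 0 0 0 0.6"

```text
t: 6.1
position: [0.5907, -0.1893, 0.0871]
ee_rot: [-180.0, 0.3, -13.3]
contact_force: [-5.6, 0.6, 2.8]
width: 0.0343
```

```bash
python3 k.py 5 wrist
```

```text
6.1 [ 0.59067231 -0.18928151  0.08712285] [-179.9889678     0.32143874  -13.27027988] [-5.63673778  0.60363221  2.81280174] 0.0342980112770277
wrist 1439 [285.88811675 364.20986796] [ 0.58380885 -0.18406241  0.107     ] 0.07932707650267377 clamp 1.5828880441372069
```

>>> arm_command --pt "0 0 0 0.2 0 0 0.6" --pt "0 0 0 0.2 0 0 0.6" --pt "0 0 0 0 0 0 0.6"

```text
t: 6.4
position: [0.5909, -0.1892, 0.0869]
ee_rot: [-180.0, 0.8, -13.2]
contact_force: [-12.1, 1.3, 8.0]
width: 0.0344
```

The clamp is against its stop: force rose to 12 N with no further motion. I'll back off, rise and go to a point above the lever grip.

>>> arm_command --pt "0 0 0 -0.7 0 0 0.6" --pt "0 0 0 -0.7 0 0 0.6" --pt "0 0 0 0 0 -2 0.6" --pt "0 0 0 0 0 -3.5 0.6" --pt "0 0 0 0 0 -3.5 0.3" --pt "0 0 0 0 0 -3.5 0" --pt "0 0 0 0 0 -3.5 0" --pt "0 0 0 0 0 -3.5 0" --pt "0 0 0 0 0 -3.5 0" --pt "0 0 0 -0.4 3 0 0" --pt "0 0 0 -0.4 3.5 0 0" --pt "0 0 0 -0.4 3.5 0 0" --pt "0 0 0 -0.4 3.5 0 0" --pt "0 0 0 -0.4 3.5 0 0" --pt "0 0 0 -0.4 3.5 0 0" --pt "0 0 0 0 0 0 0" --pt "0 0 0 0 0 0 0"

```text
t: 7.82
position: [0.5119, -0.3837, 0.3172]
ee_rot: [180.0, -0.1, -13.5]
contact_force: [0.4, 0.1, -0.4]
width: 0.0854
```

```bash
python3 k.py 6 wrist top scene; python3 - <<'E'
from h import *
for n in ("scene","top"):
    s=cv2.imread(f"pics/{n}6.png"); s=s[260:410,360:560] if n=="scene" else s[140:290,390:550]
    cv2.imwrite(f"pics/{n}6z.png",cv2.resize(s,None,fx=4,fy=4,interpolation=cv2.INTER_CUBIC))
o=telemetry.get_obs();print(o['qpos'])
E
```

```text
7.8167 [ 0.51187656 -0.38365645  0.31715967] [ 1.79972791e+02 -8.86677818e-02 -1.35464960e+01] [ 0.42454539  0.10912234 -0.39496726] 0.08536277991615052
top 45 [393.71111111 234.06666667] [ 0.58087124 -0.18474056  0.107     ] 0.07802890406558313 clamp 1.5483002943216673
scene 104 [394.41346154 312.49038462] [ 0.58416705 -0.18507255  0.09      ] 0.0784305713464429 clamp 1.5903341412010097
[-4.65878350e+01  2.73034076e+01  7.47967903e+01  3.92056596e-02
  7.78918069e+01 -3.33074960e+01]
```

View pics/wrist6.png

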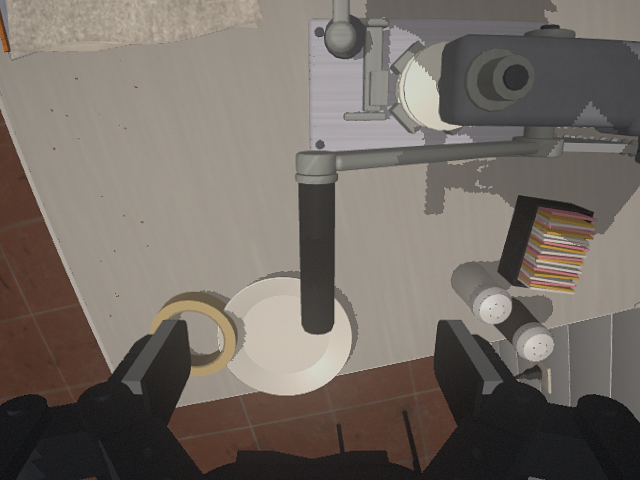

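View pics/scene6z.png

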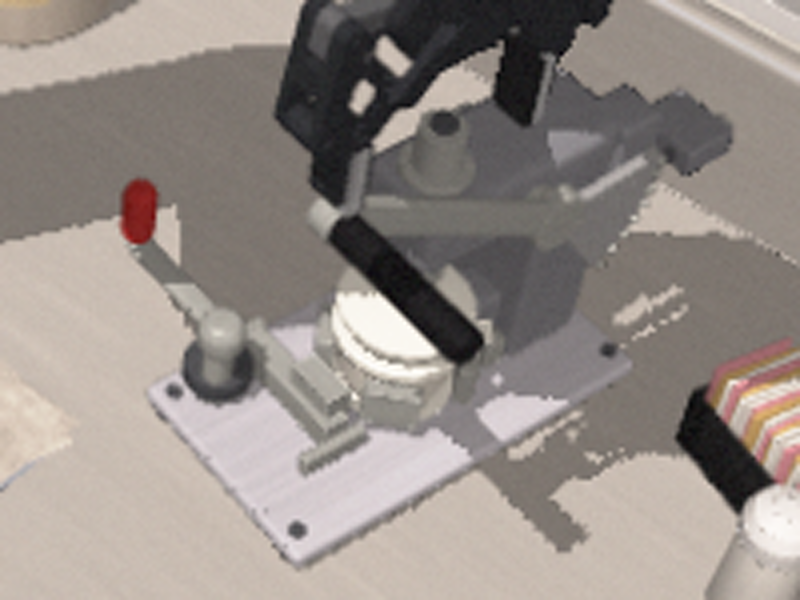

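View pics/top6z.png

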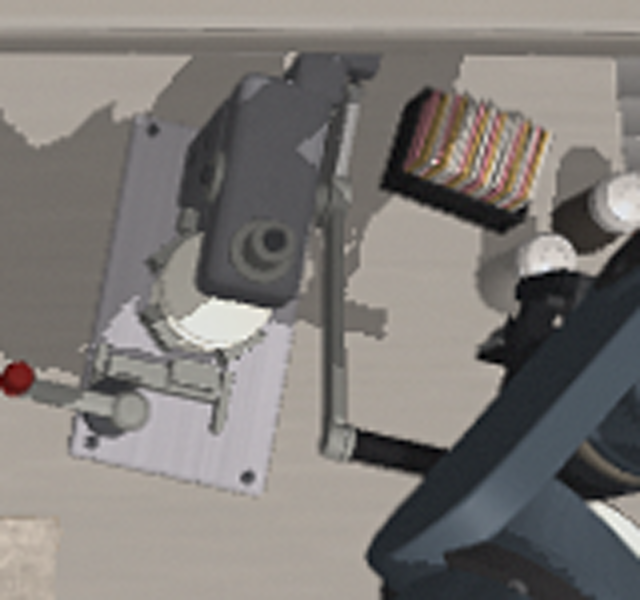

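The clamp handle points outward, with the knob at (140,210) in the scene zoom, and the jaw is up to the pot. In the wrist view the grip runs from (317,183) to (318,328). I'll refine the grip position from that.

```bash
python3 - <<'E'
from h import *
im=cv2.imread("pics/wrist6.png"); c=imaging.get_calibration("wrist")
m=(im.max(2)<62).astype(np.uint8); m[340:]=0; m[:170]=0; m[:,:280]=0; m[:,350:]=0
k,l,s,ce=cv2.connectedComponentsWithStats(m); i=1+np.argmax(s[1:,4]); print(s[i],ce[i])
for v in (200,250,300):
    u=np.where(l[v]==i)[0]; print(v,u.min(),u.max(), onz(c,((u.min()+u.max())/2,v),.242))
o=telemetry.get_obs(); Rm=R.from_euler('xyz',o['ee_rot'],degrees=True).as_matrix()
y=-13
for z in(.240,):
    e=[onz(c,p,z) for p in ((317,183),(318,326))]; print(e,(e[0]+e[1])/2)
g=np.array([.5145,-.383,.240]); t=g+[0,0,-.008]; print('tool delta cm',Rm.T@(t-o['position'])*100)
E
```

```text
[ 299  183   36  148 3550] [317.64591549 238.67830986]
200 300 333 [ 0.52272886 -0.34829945  0.242     ]
250 301 333 [ 0.51710436 -0.37351177  0.242     ]
300 328 333 [ 0.51772254 -0.40229686  0.242     ]
[array([ 0.5248176 , -0.34052691,  0.24      ]), array([ 0.50759304, -0.41688305,  0.24      ])] [ 0.51620532 -0.37870498  0.24      ]
tool delta cm [0.20816916 0.22218957 8.53170158]
```

>>> arm_command --pt "0 0 -0.014 0.25 0.1 1.5 0" --pt "0 0 0 0 0 2 0" --pt "0 0 0 0 0 2 0" --pt "0 0 0 0 0 2 0" --pt "0 0 0 0 0 1 0" --pt "0 0 0 0 0 0 0" --pt "0 0 0 0 0 0 0.4" --pt "0 0 0 0 0 0 0.65" --pt "0 0 0 0 0 0 0.65" --pt "0 0 0 0 0 0 0.65" --pt "0 0 0 0 0 0 0.65" --newtons 60

```text
t: 8.88
position: [0.515, -0.3833, 0.2334]
ee_rot: [179.9, -0.1, -12.5]
contact_force: [-0.3, -0.2, -0.1]
width: 0.0301
```

```bash
python3 k.py 7 wrist scene
```

```text
8.8833 [ 0.51501807 -0.38331927  0.23337815] [ 1.79938148e+02 -9.31125475e-02 -1.25491071e+01] [-0.28016907 -0.2467183  -0.09078653] 0.030129277220048246
scene 107 [394.41121495 312.28971963] [ 0.58459821 -0.1846863   0.09      ] 0.07890986828944688 clamp 1.5944602565090744
```

View pics/wrist7.png

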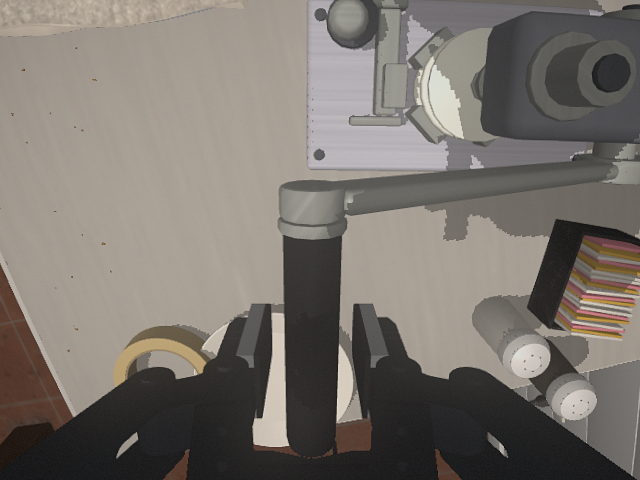

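The grip lies between the pads, centred at about (312,350). I'll close on it.

>>> arm_command --pt "0 0 0 0 0 0 0.8" --pt "0 0 0 0 0 0 1" --pt "0 0 0 0 0 0 1" --pt "0 0 0 0 0 0 1" --pt "0 0 0 0 0 0 1" --pt "0 0 0 0 0 0 1" --newtons 70

```text
t: 9.48
position: [0.5148, -0.3832, 0.2328]
ee_rot: [180.0, -0.0, -12.6]
contact_force: [-1.3, 1.1, 3.8]
width: 0.016
```

>>> arm_command --pt "0 0.02 0 -0.16 0 0.31 1" --pt "0 0.02 0 -0.16 0 0.31 1" --pt "0 0.02 0 -0.16 0 0.31 1" --pt "0 0.02 0 -0.16 0 0.31 1" --pt "0 0.02 0 -0.16 0 0.31 1" --pt "0 0.02 0 -0.16 0 0.31 1" --pt "0 0.02 0 -0.16 0 0.31 1" --pt "0 0 0 0 0 0 1"

```text
t: 10.15
position: [0.505, -0.3809, 0.2102]
ee_rot: [180.0, -8.1, -12.6]
contact_force: [0.8, 2.1, 4.0]
width: 0.016
```

```bash
cat > lev.py <<'E'
from h import *
o=telemetry.get_obs(); Rm=R.from_euler('xyz',o['ee_rot'],degrees=True).as_matrix()
g=o['position']-.008*Rm[:,2]
yaw=np.radians(-12.7); xh=np.array([np.cos(yaw),np.sin(yaw)])
H=np.array([.515,-.382])+xh*.1559   # hinge line point
dx=(g[:2]-H)@xh; dz=g[2]-.150
print('t',o['t'],'F',o['contact_force'],'w',o['width'],'tilt',np.arccos(-Rm[2,2]))
print('lever angle from grasp point',np.radians(30)-np.arctan2(dz,-dx),'radius',np.hypot(dx,dz),'z',g[2])
print('rel press y slip?',o['position'])
E
python3 lev.py; python3 k.py 8 scene;  python3 -c "
import cv2;s=cv2.imread('pics/scene8.png')[260:410,360:560];cv2.imwrite('pics/scene8z.png',cv2.resize(s,None,fx=4,fy=4,interpolation=2))"
```

```text
t 10.15 F [0.81529956 2.06208554 3.98239474] w 0.015990073583276237 tilt 0.14170107386995934
lever angle from grasp point 0.1364856725806347 radius 0.1803547896857641 z 0.21808694816612031
rel press y slip? [ 0.50501806 -0.38090155  0.21016713]
10.15 [ 0.50501806 -0.38090155  0.21016713] [179.9965442   -8.11887275 -12.599682  ] [0.81529956 2.06208554 3.98239474] 0.015990073583276237
scene 108 [394.37962963 312.34259259] [ 0.58443661 -0.18474041  0.09      ] 0.07881801343561862 clamp 1.5926400450356515
```

View pics/scene8z.png

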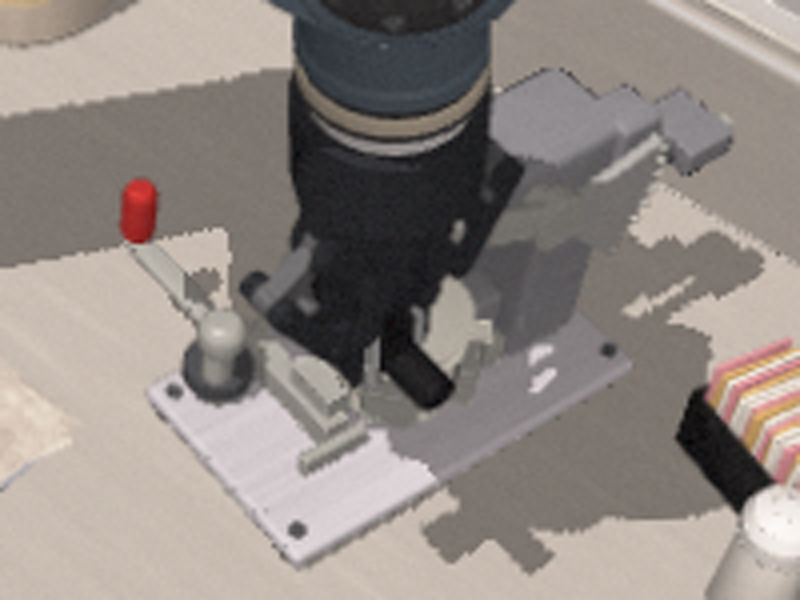

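The gripper holds the black grip at about (415,365), and the lever has followed down 0.136 rad, which is one click. I'll take the next clicks one at a time.

>>> arm_command --pt "0 0.02 0 -0.16 0 0.31 1" --pt "0 0.02 0 -0.16 0 0.31 1" --pt "0 0.02 0 -0.16 0 0.31 1" --pt "0 0.02 0 -0.16 0 0.31 1" --pt "0 0.02 0 -0.16 0 0.31 1" --pt "0 0.02 0 -0.16 0 0.31 1" --pt "0 0.02 0 -0.16 0 0.31 1" --pt "0 0 0 0 0 0 1"

```text
t: 10.87
position: [0.4985, -0.3794, 0.1865]
ee_rot: [-180.0, -16.1, -12.6]
contact_force: [-0.1, 0.9, 4.1]
width: 0.0157
```

```bash
python3 lev.py
```

```text
t 10.8667 F [-0.1152104   0.86547414  4.08283813] w 0.015738357609444645 tilt 0.2803884635719627
lever angle from grasp point 0.275943044429239 radius 0.18031336464746106 z 0.19420055592761445
rel press y slip? [ 0.49846878 -0.37940108  0.18651297]
```

>>> arm_command --pt "0 0.02 0 -0.16 0 0.31 1" --pt "0 0.02 0 -0.16 0 0.31 1" --pt "0 0.02 0 -0.16 0 0.31 1" --pt "0 0.02 0 -0.16 0 0.31 1" --pt "0 0.02 0 -0.16 0 0.31 1" --pt "0 0.02 0 -0.16 0 0.31 1" --pt "0 0.02 0 -0.16 0 0.31 1" --pt "0 0 0 0 0 0 1"

```text
t: 11.53
position: [0.4952, -0.3787, 0.1624]
ee_rot: [-179.9, -24.1, -12.6]
contact_force: [-2.5, 0.8, 5.9]
width: 0.016
```

```bash
python3 lev.py
```

```text
t 11.5333 F [-2.4822068   0.84338125  5.91958449] w 0.016002695893341974 tilt 0.4202386288241542
lever angle from grasp point 0.41419639589530644 radius 0.180263491735484 z 0.16968193828103384
rel press y slip? [ 0.49522929 -0.37865684  0.16237801]
```

>>> arm_command --pt "0 0.02 0 -0.16 0 0.31 1" --pt "0 0.02 0 -0.16 0 0.31 1" --pt "0 0.02 0 -0.16 0 0.31 1" --pt "0 0.02 0 -0.16 0 0.31 1" --pt "0 0.02 0 -0.16 0 0.31 1" --pt "0 0.02 0 -0.16 0 0.31 1" --pt "0 0.02 0 -0.16 0 0.31 1" --pt "0 0.015 0 -0.12 0 0.23 1" --pt "0 0 0 0 0 0 1" --pt "0 0 0 0 0 0 1" --pt "0 0 0 0 0 0 1"

```text
t: 12.45
position: [0.4954, -0.3787, 0.1361]
ee_rot: [-180.0, -33.0, -12.5]
contact_force: [-7.4, 1.6, 9.9]
width: 0.0157
```

```bash
python3 lev.py; python3 k.py 9 scene top wrist;  python3 -c "
import cv2;s=cv2.imread('pics/scene9.png')[260:410,360:560];cv2.imwrite('pics/scene9z.png',cv2.resize(s,None,fx=4,fy=4,interpolation=2))"
```

```text
t 12.45 F [-7.42543062  1.63887642  9.94626314] w 0.015747274997697937 tilt 0.5753286876847659
lever angle from grasp point 0.5637609349347861 radius 0.18022254223636514 z 0.14276381923425735
rel press y slip? [ 0.49542839 -0.37867235  0.13605171]
12.45 [ 0.49542839 -0.37867235  0.13605171] [-179.99894726  -32.96390562  -12.5023475 ] [-7.42543062  1.63887642  9.94626314] 0.015747274997697937
top 43 [393.88372093 234.        ] [ 0.58103226 -0.18516172  0.107     ] 0.07764872187297268 clamp 1.5514147319120075
```

View pics/scene9z.png

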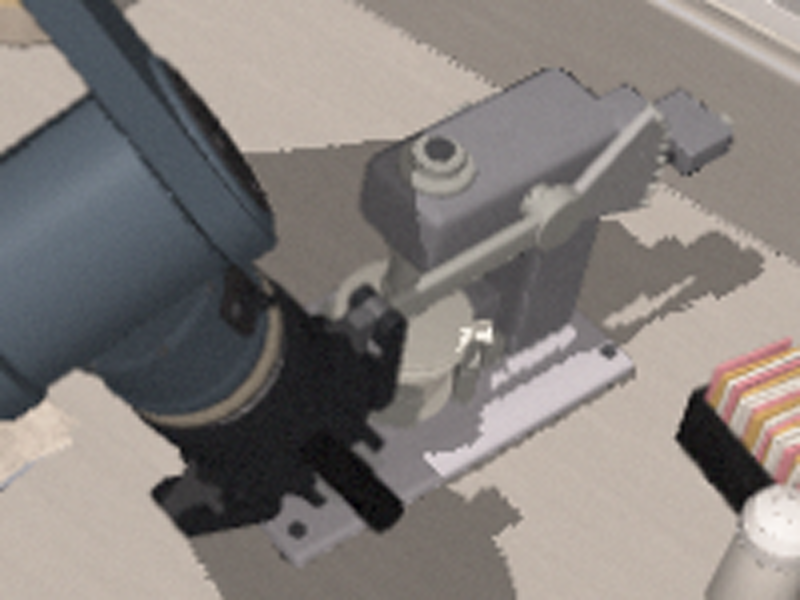

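View pics/wrist9.png

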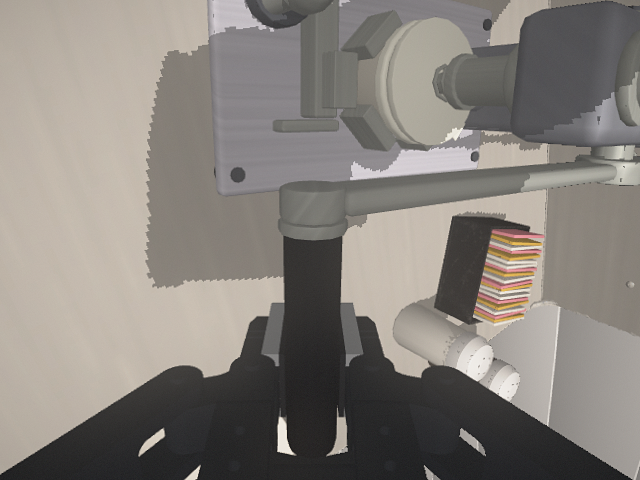

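View pics/top9.png

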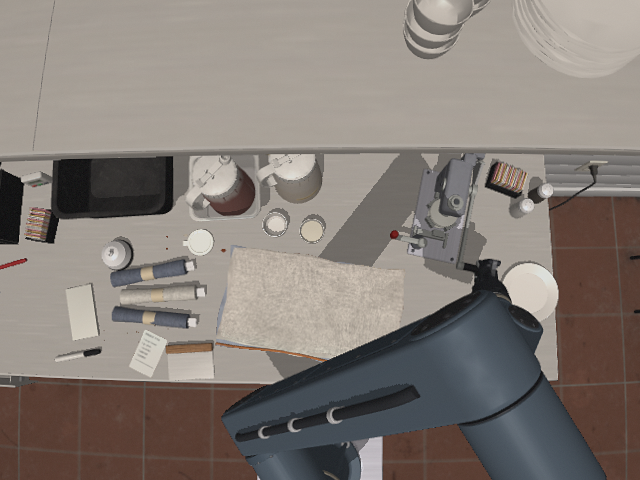

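The lever reads about 0.564 rad, just past the fourth notch. The wrist view shows it level, with the platen on the lid at about (430,80). I'll add about 1.5 mm for margin, well short of the next crest at 0.63.

>>> arm_command --pt "0 0.005 0 0.04 0 0.1 1" --pt "0 0.005 0 0.04 0 0.1 1" --pt "0 0 0 0 0 0 1" --pt "0 0 0 0 0 0 1"

```text
t: 12.93
position: [0.4956, -0.3787, 0.1342]
ee_rot: [180.0, -33.4, -12.5]
contact_force: [-12.8, 1.8, 11.4]
width: 0.0157
```

```bash
python3 lev.py
```

```text
t 12.9333 F [-12.82064883   1.82847908  11.37700758] w 0.015657670206701176 tilt 0.5827768670736831
lever angle from grasp point 0.5741437541442476 radius 0.1801462378582212 z 0.14089838888596037
rel press y slip? [ 0.49563212 -0.3787278   0.13421889]
```

>>> arm_command --pt "0 0 0 -0.13 0 -0.08 1" --pt "0 0 0 -0.13 0 -0.07 1" --pt "0 0 0 0 0 0 1" --pt "0 0 0 0 0 0 1"

```text
t: 13.27
position: [0.4955, -0.3787, 0.1355]
ee_rot: [-180.0, -33.7, -12.5]
contact_force: [-4.4, 0.7, 10.5]
width: 0.0158
```

```bash
python3 lev.py
```

```text
t 13.2667 F [-4.39658239  0.67627261 10.48673911] w 0.01584149842521808 tilt 0.5879640352471684
lever angle from grasp point 0.5669578079103649 radius 0.18028497027770904 z 0.1421854672465059
rel press y slip? [ 0.49546504 -0.37871956  0.13552889]
```

>>> arm_command --pt "0 0 0 -0.08 0 0.12 1" --pt "0 0 0 -0.08 0 0.12 1" --pt "0 0 0 0 0 0 1" --pt "0 0 0 0 0 0 1" --pt "0 0 0 0 0 0 1"

```text
t: 13.68
position: [0.4956, -0.3788, 0.1328]
ee_rot: [-180.0, -33.7, -12.5]
contact_force: [-3.9, 2.2, 11.3]
width: 0.016
```

```bash
python3 lev.py
```

```text
t 13.6833 F [-3.9258685   2.18378793 11.32428746] w 0.015982417911574686 tilt 0.5883679476863263
lever angle from grasp point 0.5821323055993819 radius 0.18026299784411784 z 0.13945459454805087
rel press y slip? [ 0.49562511 -0.37875497  0.13279981]
```

```bash
python3 k.py 10 wrist; python3 lev.py; python3 - <<'E'
import cv2,numpy as np
a=cv2.imread('pics/wrist9.png');b=cv2.imread('pics/wrist10.png')
cv2.imwrite('pics/cmp.png',np.hstack([a[100:480,160:480],b[100:480,160:480]]))
E
```

```text
13.6833 [ 0.49562511 -0.37875497  0.13279981] [-179.98935259  -33.71099872  -12.4800018 ] [-3.9258685   2.18378793 11.32428746] 0.015982417911574686
t 13.7333 F [-2.04471562  2.25178223 10.36544265] w 0.015872739578209914 tilt 0.5884046456892263
lever angle from grasp point 0.5819505396567726 radius 0.18025262744581338 z 0.13948790906905675
rel press y slip? [ 0.495633   -0.37875946  0.13283329]
```

View pics/cmp.png

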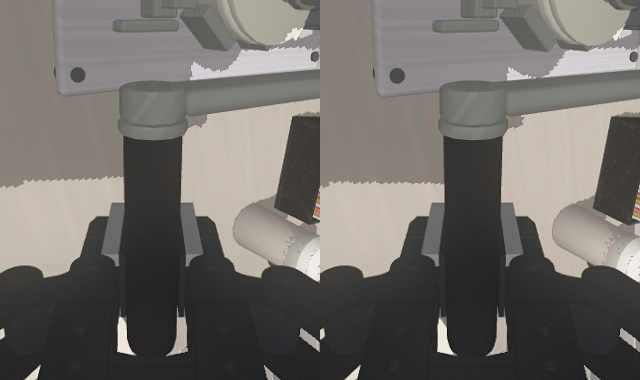

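In both crops the grip sits unchanged between the pads: the collar is at about (153,125) in each and there is no slip. I'm handing in.

```bash
python3 -c "
from bench import close_job
print(close_job())"
```

```text
the job is handed in; nothing more can be done
None
```

I closed the clamp first, then brought the lever down four clicks. The job went in at about 13.7 s with the arm still holding the lever down.

- **Clamp:** I pushed the red knob round to its stop. The force rose to 12 N with no further motion. The cameras read the handle at 1.55 to 1.59 rad, against 1.571 for fully closed.
- **Lever:** I gripped the black grip at 70 N and followed its arc down. The final angle, worked out from the arm's pose, is 0.582 rad. The fourth click completes at 0.56 and the next crest is at 0.63. The lever pushes back with 10 to 11 N, and the grip had not slipped in the fingers.
- **Pressure on the lid:** the wrist view at about 0.56 rad showed the platen down on the lid.
- **Other pots and loose lid:** I went nowhere near them, and they looked undisturbed in the last top view.

**Checks that disagreed or were weak:**
- The lever first stopped at 0.564 rad, too close to the notch, so I pushed it a little further. One of those nudges pushed sideways on the hinge with up to 13 N, and I eased that off to 2 to 4 N.
- The fourth click rests on the computed angle and the force. I did not see the pawl drop in.
- The gripper opening reads 16 mm on an 18 mm grip.

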